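# Key the jar carousel onto the sample divider's drive pin

## Task

The jar carousel, the white disc with four round pockets on the sample divider, is riding high on its spindle because the notch in its rim is not over the steel drive pin of the plate below. With a fingertip, turn the carousel until its notch stands over the pin, then press it down until it sits fully home on the drive plate, and let go. Only push: do not lift the carousel off or pick anything up, and leave the other things on the bench where they are.

Things in the scene. Friction and masses are not known exactly. Their poses are not given: they have to be found in the camera images.
- carousel_hub (a point): Centre of the carousel's upper face, on the spindle's axis (world z 0.086 at the start, 0.074 when home); x axis towards the notch, z up. The carousel is a white disc, 204 mm in diameter, 12 mm thick. It can only turn about and slide along the upright spindle: it cannot tilt or shift. A metal collar, 41 mm across and 2.5 mm high, surrounds the spindle here.
- pocket (a point): Centre of one of the carousel's four round jar pockets, at the upper face. Each is a through hole 70 mm in diameter, its centre 60 mm from the axis, at 45 (this one), 135, 225 and 315 degrees counterclockwise from the notch; a fingertip can dip in and push its wall. Through it the drive plate shows, 26 mm below the upper face at the start, 14 mm when home.
- web (a point): A good place to press, on the upper face, 80 mm from the axis, on the solid web opposite the notch (180 degrees). Like webs lie at 90 and 270 degrees and one at 0 holds the notch; a circle of 40 mm diameter here is free of pockets. Any place on the upper face presses as well.
- notch (a point): Middle of the mouth of the notch, at the upper face of the carousel, 101 mm from its axis; x axis pointing outward. The notch is the only gap in the rim: 15 mm wide, 8.5 mm deep from the edge, cut through the full 12 mm thickness.
- drive_pin (a point): Top of the drive pin: an upright steel pin, 12 mm in diameter, round-topped, fixed in the drive plate 101 mm from the axis (top at world z 0.073). Nearly half of it shows beyond the rim from above. The carousel rides 1 mm above it and turns freely over it; pressed beside it, it lands on the pin and stops. The round top leads the notch in from about 3 mm off.
- spindle (a point): Top of the fixed steel spindle, 19 mm in diameter, on the axis; world z 0.102, that is 16 mm above the carousel's upper face at the start and 28 mm when home. Its x axis points towards the drive pin. Round the bench: an upright wall behind it, 0.61 m from the robot's axis measured 15 degrees right of straight ahead; a monitor at the right, its top at z 0.35.
- divider: Round white housing of the sample divider, 176 mm in diameter, fixed to the bench at its left or its right; origin under the axis. A control pod (140 mm wide, 38 mm high, knob to 53 mm) reaches 160 mm from the axis along its -x. On it lies the dark drive plate, 224 mm in diameter, upper face at world z 0.060, held still by its gear.
- carousel (a joint): Turn of the carousel relative to the drive plate in rad, counterclockwise from above positive; 0 when the notch is exactly over the pin, 0.6 to 1.4 at the start. It turns both ways without end, with a light drag (0.05 N m, about 1 N at a pocket's wall), and stays where it is left.
- carousel_press (a joint): How far the carousel is pressed down the spindle in m: 0 as it rides at the start, 0.012 fully home (end stop), negative when lifted. An O-ring on the spindle holds it at any height; pressing it down takes about 8 N, and it stays down.
- jar_a: White screw-lid sample jar, 74 mm across the lid, 87 mm high, standing in the middle of the bench; origin at the centre of its underside. A bystander.
- dropper: Dropper bottle, 28 mm across, 68 mm high, standing in the middle of the bench, to the right of the jars; origin at the centre of its underside. A bystander.

How it is judged:
By the outcome, as a careful person would: the job done as asked, in the order asked, and still so for the second after the job is handed in, with the robot touching nothing.
It also fails if it takes over 72 s, if anything falls off the work surface, if the arm or the gripper's body presses on something with over 40 N, if the wrist force passes 120 N, or if a joint passes its speed limit or range.

## Robot

A 7-joint arm with a two-finger parallel gripper is mounted at the origin on the work surface; the furniture and walls round the work are solid. World frame = base frame: x ahead of the robot, y to its left, z up, the work surface at z = 0. Lengths are in mm, angles in rad, forces in N, time in s.
With the tool pointing down it reaches from about 350 to 900 mm from the base axis. Payload 19.9 kg.
Tool frame: the origin (TCP) lies on the centre line of the jaws, within the pads' length; the fingertips stand 11 mm ahead of it and the grasp point (between the pads) lies 8 mm behind it; z points along the fingers, y is the line along which they close (so a half turn about z gives the same grasp; the last joint's range is limited). The gripper opens to 85 mm and grips with 20 to 120 N. Pads are 22 mm wide; open, the fingers measure 114 mm over their backs; the gripper's body (76 mm by 85 mm) begins 54 mm behind the grasp point. The pads swing forward as they close: fully open they stand 13 mm farther back than shut.
Start: joints at [1.095, 0.417, -0.01, 1.614, 0.005, 1.111, -0.053], TCP at [263.262, -566.83, 242.26] pointing down, gripper open.
Joint ranges: [-2.81, 2.81], [-0.39, 2.02], [-1.27, 1.25], [0.06, 2.57], [-1.19, 4.33], [0.19, 2], [-2.82, 2.82]. Speed limits (rad/s): [1.89, 1.89, 2.39, 2.39, 3.01, 3.01, 3.01].

## Interface

Orientations are given as a 3x3 rotation matrix whose columns are the frame's x, y, z axes.
In Python, from workcell import bot gives the robot as it stands.
- The arm moves only by the tool drive_tool, never from a script. Its argument "rows" is a list that holds one entry, the list of rows, each a list of 5 numbers: the closure in counts, from 0 (fully open) to 255 (shut), then the shift along the tool's x, y, z in mm, then the turn about the tool's z in rad. A call has 1 to 12 rows; each row shifts and turns the commanded pose from where the row before left it, along the tool's axes as they then stand; what a row does not reach is not made up. A row lasts 1/8 s, in which the tool goes at most 62.5 mm and 10.7 degrees, less where a joint would pass 70% of its speed; a pose out of reach is approached as far as the arm can. A call is refused whole if a number of a shift passes 62.5 or a number of a turn 0.188, either way. A call with a gripper value outside its range is refused whole. The fingers move at their own pace and stop on an object; "grip_force" is the grip in N (left out, the last holds). Time passes only in rows, so rows that do not move let the fingers close. It gives the time, the measured TCP pose, the force, the opening and the grip force at its end, in the units of the state.
- bot.observe(): the state, without advancing time (a new reading comes with each control period).
- bot.camera(name): name is "side" or "top" or "wrist"; returns (picture, depth): 420x560x3 uint8, red, green, blue; 420x560 float32, mm along the optical axis (not along the pixel's ray), 0 where there is no reading.
- bot.camera_model(name): a dict with "fx", "fy", "cx", "cy" (pixels), "xyz" and "attitude" of the camera in the world. Camera axes: x right, y down, z forward; pixel columns grow to the right and rows downward; lengths in mm; the calibration is good to about 2 mm. A picture is of the moment at which its call begins: read the wrist's pose just before it. camera_model takes no time and is no camera call; for the wrist camera it gives the pose at the moment of the call.
- bot.job_done(): hands the job in; it is judged then, once.
The state is a dict: "t": time; "q": joint angles; "dq": joint speeds; "joint_efforts": joint torques, N m; "ee_pos": TCP position; "tcp_rot": TCP orientation; "wrist_force": force on the tool from outside, world axes, zero at the start; "ft_torque": the same for the moment, N m; "opening": opening from 0.0 (shut) to 1.0 (fully open); "finger_force": force on a finger pad.
Only numpy, scipy, OpenCV 4.12 (cv2) and the standard library are available. Lean on these libraries where they do the work, as an engineer would, in place of code of your own. Each camera call takes 0.05 s, during which the arm holds its last target. There are 200 camera calls.

## Working session

There is one attempt and no reset: what is moved stays moved. The work goes in short steps, Python scripts to look and compute and a tool call to move; the robot and the scene stay as the last step left them, time stands still between calls to the robot, and variables do not carry over. Pictures are saved under pics/ and viewed, at most 10 in all, crops included, and the job is handed in when it is done.

Besides the shell and the picture viewer there is one more tool, called after ">>>" by a JSON object that holds its "fn" and its "kwargs", one argument or row to a line. drive_tool: Moves the arm, as the interface text tells. Its arguments: {"type":"object","properties":{"rows":{"type":"array"},"grip_force":{"type":"number"}},"required":["rows"]}

```bash
mkdir -p pics
python3 - <<'E'
from workcell import bot
import cv2,numpy as np
s=bot.observe();print(s['t'],s['ee_pos'],np.round(s['tcp_rot'],3).tolist(),s['q'])
for n in('top','side'):
    p,d=bot.camera(n);np.savez(n+'0.npz',p=p,d=d);m=bot.camera_model(n);print(n,m)
    cv2.imwrite(f'pics/{n}0.png',p[:,:,::-1])
E
```

```text
0.0 [ 263.10220189 -566.56442485  241.65982084] [[0.907, 0.421, -0.001], [0.421, -0.907, 0.001], [-0.0, -0.001, -1.0]] [ 1.09451934  0.41796675 -0.01030391  1.61418593  0.0047325   1.11065053
 -0.0529824 ]
top {'fx': 492.6966524573494, 'fy': 492.6966524573494, 'cx': 282.9119871459371, 'cy': 202.465282881267, 'xyz': array([ 359.56775647,   42.07727839, 1105.06566025]), 'attitude': array([[-2.06783445e-02, -9.96730167e-01,  7.81113348e-02],
       [-9.99783804e-01,  2.07854213e-02,  5.57953980e-04],
       [-2.17970657e-03, -7.80829099e-02, -9.96944486e-01]])}
side {'fx': 413.8421623243455, 'fy': 413.8421623243455, 'cx': 286.8590349412167, 'cy': 214.33982116236288, 'xyz': array([432.72091045, 773.81403735, 709.32968125]), 'attitude': array([[-0.99970579, -0.01281123,  0.02059638],
       [-0.02394683,  0.65637129, -0.75405788],
       [-0.00385847, -0.75432924, -0.65648496]])}
```

View pics/top0.png

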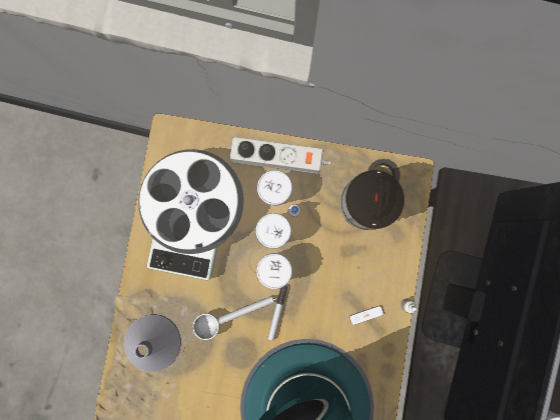

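View pics/side0.png

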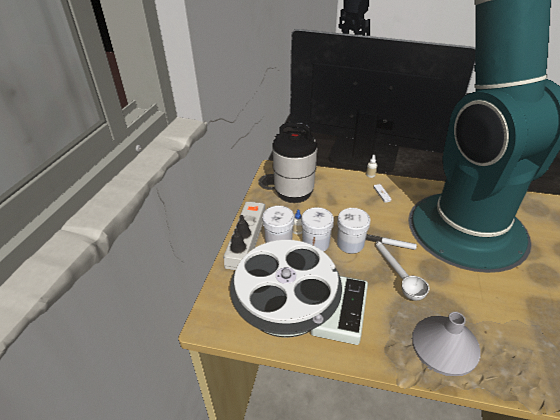

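The top view shows the carousel centred near (190,200), with a dark spot on its rim at about (199,246). The side view shows it near (287,275), with a possible notch at (333,270) and a possible pin at (318,318). I'll zoom in on both.

```bash
cat > h.py <<'E'
import numpy as np
def pix(m,P):
    c=np.asarray(m['attitude']).T@(np.asarray(P,float)-m['xyz']);return np.array([m['fx']*c[0]/c[2]+m['cx'],m['fy']*c[1]/c[2]+m['cy']])
def ray(m,u,v,z):
    d=np.asarray(m['attitude'])@np.array([(u-m['cx'])/m['fx'],(v-m['cy'])/m['fy'],1.]);return m['xyz']+d*(z-m['xyz'][2])/d[2]
E
python3 - <<'E'
from workcell import bot
import cv2,numpy as np
from h import *
T=np.load('top0.npz')['p'];S=np.load('side0.npz')['p']
a=cv2.resize(T[140:290,130:260],None,fx=3,fy=4*.75,interpolation=cv2.INTER_CUBIC);b=cv2.resize(S[230:350,220:350],None,fx=3,fy=3,interpolation=cv2.INTER_CUBIC)
b=cv2.copyMakeBorder(b,0,a.shape[0]-b.shape[0],0,0,0);cv2.imwrite('pics/z.png',np.hstack([a,b])[:,:,::-1])
m=bot.camera_model('top');g=cv2.cvtColor(T,cv2.COLOR_RGB2GRAY)
w=((g>190)*255).astype('uint8');w[:, :130]=0;w[:,245:]=0;w[:140]=0;w[250:]=0
c=max(cv2.findContours(w,cv2.RETR_EXTERNAL,cv2.CHAIN_APPROX_NONE)[0],key=cv2.contourArea)
P=np.array([ray(m,u,v,86)[:2] for u,v in cv2.convexHull(c)[:,0]]).astype('float32')
print('hull ellipse',cv2.fitEllipse(P),cv2.minEnclosingCircle(P))
m=bot.camera_model('side');g=cv2.cvtColor(S,cv2.COLOR_RGB2GRAY)
E
```

```text
hull ellipse ((449.18792724609375, 239.78228759765625), (202.15988159179688, 202.6994171142578), 18.465560913085938) ((448.90643310546875, 240.2765655517578), 101.95346069335938)
```

View pics/z.png

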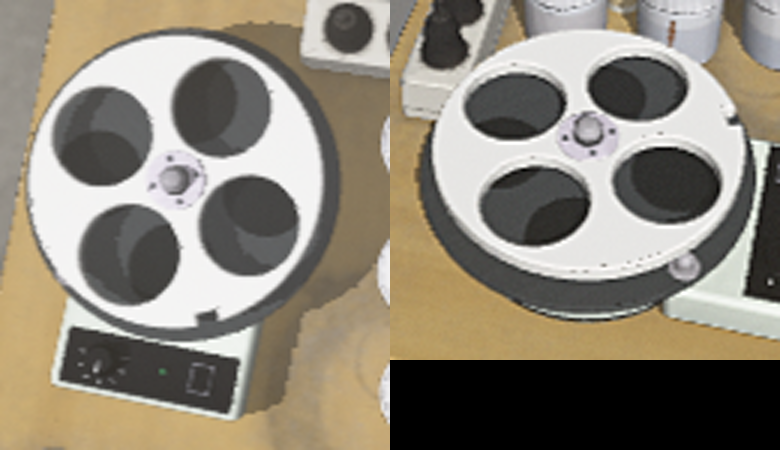

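The zoom shows the notch at top pixel (199,245.7), the pin at side pixel (318.3,318.3), and the four pockets clearly.

```bash
cat >> h.py <<'E'
def pockets(img,m,C,z,R=101.):
    """refine notch angle mod 90 from dark pocket areas rectified onto the disc plane"""
    import cv2
    n=480;k=2.;xs=(np.arange(n)-n/2)/k
    X,Y=np.meshgrid(C[0]+xs,C[1]+xs);P=np.stack([X,Y,np.full_like(X,z)],-1)-m['xyz']
    c=P@np.asarray(m['attitude']);u=(m['fx']*c[...,0]/c[...,2]+m['cx']).astype('float32');v=(m['fy']*c[...,1]/c[...,2]+m['cy']).astype('float32')
    return cv2.remap(img,u,v,cv2.INTER_LINEAR),k,n
def xy(i,j,C,k,n): return np.array([C[0]+(i-n/2)/k,C[1]+(j-n/2)/k])
E
python3 - <<'E'
from workcell import bot
import cv2,numpy as np
from h import *
T=np.load('top0.npz')['p'];S=np.load('side0.npz')['p'];C0=(449.1,240)
mt=bot.camera_model('top');ms=bot.camera_model('side')
for nm,im,m in(('top',T,mt),('side',S,ms)):
    R,k,n=pockets(im,m,C0,86);g=cv2.cvtColor(R,cv2.COLOR_RGB2GRAY)
    w=((g<150)*255).astype('uint8')
    E=[]
    for c in cv2.findContours(w,cv2.RETR_LIST,cv2.CHAIN_APPROX_NONE)[0]:
        (x,y),r=cv2.minEnclosingCircle(c);
        if 60<r<80 and cv2.contourArea(c)>8000:
            (x,y),_,_=cv2.fitEllipse(cv2.convexHull(c)) ;E.append(xy(x,y,C0,k,n))
    E=np.array(E);c=E.mean(0);d=E-c
    a=np.degrees(np.arctan2(d[:,1],d[:,0]));print(nm,c,a.round(1),np.hypot(*d.T).round(1))
for z in(66,70,73):
    p=ray(ms,318.3,318.3,z)[:2];print('pin',z,p)
print('notch',ray(mt,199,245.7,86),ray(ms,333.5,270,86),'hub side',)
E
```

```text
top [449.0570446  239.44403267] [  57.6  147.6  -32.5 -122.3] [59.9 59.8 59.7 59.8]
side [449.57854996 245.02877617] [  57.4  147.6  -32.4 -122.7] [59.5 59.5 59.5 59.5]
pin 66 [388.1942059  324.54590758]
pin 70 [388.47105745 327.33930041]
pin 73 [388.67869611 329.43434503]
notch [353.64570608 217.42524812  86.        ] [355.62740819 224.37319949  86.        ] hub side
```

Pin bearing is about 126.5° and the notch about 192.5° (world), so the carousel needs about 66° clockwise. The hub is near (449,242). I'll rise over the monitor with the fingers shut, then cross straight over.

>>> {"fn": "drive_tool", "kwargs": {
  "rows": [
    [[255,0,0,-50,0],[255,0,0,-50,0],[255,0,0,-50,0],[255,0,0,-50,0],[255,0,0,0,0]]
  ]
}}

```text
t: 0.72
ee_pos: [263.6, -567.5, 446.0]
tcp_rot: [[0.907, 0.421, 0.002], [0.421, -0.907, -0.005], [0.0, 0.005, -1.0]]
wrist_force: [-0.6, -0.2, -0.4]
opening: 0.003
finger_force: 0.0
```

>>> {"fn": "drive_tool", "kwargs": {
  "rows": [
    [[255,37,-47,0,0],[255,37,-47,0,0],[255,37,-47,0,0],[255,37,-47,0,0],[255,37,-47,0,0],[255,37,-47,0,0],[255,37,-47,0,0],[255,37,-47,0,0],[255,37,-47,0,0],[255,37,-47,0,0],[255,37,-47,0,0],[255,0,0,0,0]]
  ]
}}

```text
t: 2.22
ee_pos: [414.4, 77.1, 441.6]
tcp_rot: [[0.904, 0.427, -0.001], [0.427, -0.904, 0.001], [-0.001, -0.001, -1.0]]
wrist_force: [0.5, -1.0, 0.3]
opening: 0.004
finger_force: 0.0
```

Run:
```python
from workcell import bot
import numpy as np
from h import *
s=bot.observe();m=bot.camera_model('wrist');print(s['t'],s['ee_pos'],s['q'].round(2),m['xyz'],np.round(m['attitude'],2).tolist())
for P in((449,241,86),(388,327,73),(354,217,86)):print(pix(m,P))
```

```text
2.225 [414.38607703  77.13785676 441.63348837] [ 0.52 -0.09 -0.71  1.75 -0.06  1.46 -1.31] [482.66956159 108.04068984 571.81831952] [[0.43, -0.86, -0.27], [-0.9, -0.41, -0.12], [-0.0, 0.29, -0.96]]
[183.15312735  81.61496758]
[112.72702596  96.22038614]
[175.78767436 153.1939338 ]
```

>>> {"fn": "drive_tool", "kwargs": {
  "rows": [
    [[255,36,-41,30,0],[255,36,-41,30,0],[255,36,-41,30,0],[255,0,0,0,0],[255,0,0,0,0]]
  ]
}}

```text
t: 2.85
ee_pos: [460.8, 229.7, 351.8]
tcp_rot: [[0.907, 0.421, -0.001], [0.421, -0.907, -0.0], [-0.001, -0.0, -1.0]]
wrist_force: [0.3, -1.1, 0.0]
opening: -0.001
finger_force: 0.0
```

```bash
cat > meas.py <<'E'
from workcell import bot
import cv2,numpy as np,sys
from h import *
def look(z,tag,C0=(449.2,241.5)):
    m=bot.camera_model('wrist');p,d=bot.camera('wrist');cv2.imwrite(f'pics/{tag}.png',p[:,:,::-1])
    R,k,n=pockets(p,m,C0,z);cv2.imwrite(f'pics/{tag}r.png',R[:,:,::-1]);g=cv2.cvtColor(R,cv2.COLOR_RGB2GRAY)
    E=[]
    for c in cv2.findContours(((g<150)*255).astype('uint8'),cv2.RETR_LIST,cv2.CHAIN_APPROX_NONE)[0]:
        (x,y),r=cv2.minEnclosingCircle(c)
        if 60<r<80 and cv2.contourArea(c)>8000:
            (x,y),_,_=cv2.fitEllipse(cv2.convexHull(c));E.append(xy(x,y,C0,k,n))
    E=np.array(E);
    if len(E):
        c=E.mean(0);d=E-c;print(len(E),'centre',c,np.degrees(np.arctan2(d[:,1],d[:,0])).round(1),np.hypot(*d.T).round(1));print(E.round(1))
    return m,p
if __name__=='__main__':
    s=bot.observe();print(s['t'],s['ee_pos'],s['wrist_force'].round(1));look(float(sys.argv[2]),sys.argv[1])
E
python3 meas.py w1 86
```

```text
2.85 [460.79832656 229.6767024  351.83452165] [ 0.3 -1.1  0. ]
4 centre [451.25966377 239.6787796 ] [  57.4  147.7  -32.3 -122.5] [59.3 59.5 59.4 59.3]
[[483.2 289.6]
 [401.  271.4]
 [501.5 207.9]
 [419.4 189.7]]
```

View pics/w1.png

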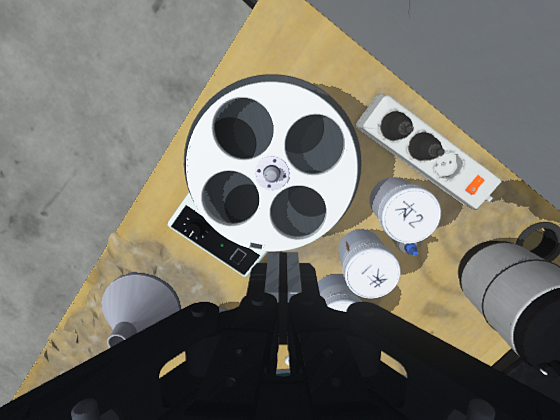

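The wrist view shows the carousel centred at (273,173), the notch at (256,246), and nothing above it. I'll use the pocket at 57.5° and push it clockwise with the tool's x axis held radial.

>>> {"fn": "drive_tool", "kwargs": {
  "rows": [
    [[255,22.5,-23.5,30,0],[255,22.5,-23.5,30,0],[255,0,0,40,-0.188],[255,0,0,40,-0.188],[255,0,0,40,-0.188],[255,0,0,30,0],[255,0,0,0,0],[255,0,0,0,0]]
  ]
}}

```text
t: 3.9
ee_pos: [482.7, 291.8, 144.1]
tcp_rot: [[0.544, 0.839, 0.002], [0.839, -0.544, 0.0], [0.001, 0.002, -1.0]]
wrist_force: [-1.1, 0.5, -0.3]
opening: 0.0
finger_force: 0.0
```

Run:
```python
from workcell import bot
import cv2
s=bot.observe();print(s['t'],s['ee_pos'],s['q'].round(2))
p,d=bot.camera('wrist')
q,d=bot.camera('side');cv2.imwrite('pics/s1.png',cv2.hconcat([p[100:420,100:480],cv2.resize(q[190:350,190:400],None,fx=2,fy=2)])[:,:,::-1])
```

```text
3.9 [482.66616073 291.80031982 144.06591213] [ 0.09  0.6  -0.91  1.83  0.56  0.99 -1.63]
```

View pics/s1.png

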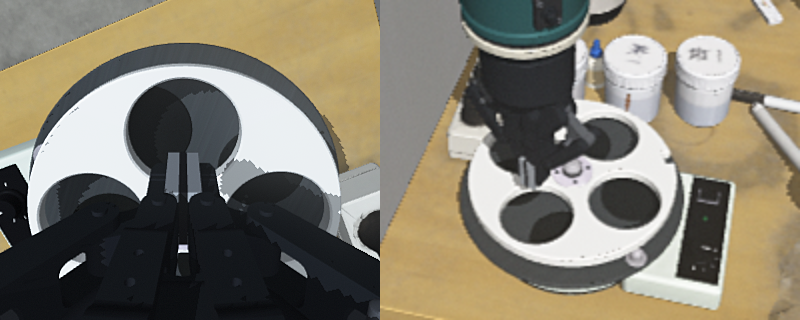

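The fingers hang centred over the chosen pocket at (482,291), and the side view shows the pin clear at the front right. Descending into the pocket.

>>> {"fn": "drive_tool", "kwargs": {
  "rows": [
    [[255,0,0,25,0],[255,0,0,20,0],[255,0,0,12,0],[255,0,0,0,0],[255,0,0,0,0]]
  ]
}}

```text
t: 4.62
ee_pos: [482.0, 292.5, 85.9]
tcp_rot: [[0.542, 0.84, 0.0], [0.84, -0.542, 0.0], [0.001, 0.0, -1.0]]
wrist_force: [0.2, 0.3, 0.0]
opening: 0.002
finger_force: 0.0
```

>>> {"fn": "drive_tool", "kwargs": {
  "rows": [
    [[255,-0.3,6,0,0.1],[255,-0.3,6,0,0.1],[255,-0.3,6,0,0.1],[255,-0.3,6,0,0.1],[255,-0.3,6,0,0.1],[255,-0.3,6,0,0.1],[255,-0.3,6,0,0.1],[255,-0.3,6,0,0.1],[255,-0.3,6,0,0.1],[255,-0.3,6,0,0.1],[255,-0.3,6,0,0.1],[255,0,0,0,0]]
  ]
}}

```text
t: 6.12
ee_pos: [509.3, 235.4, 86.0]
tcp_rot: [[0.995, -0.102, 0.001], [-0.102, -0.995, 0.0], [0.001, -0.0, -1.0]]
wrist_force: [0.1, 0.4, 0.0]
opening: 0.002
finger_force: 0.0
```

```bash
cat > meas2.py <<'E'
from workcell import bot
import cv2,numpy as np,sys
from h import *
tag=sys.argv[1];z=float(sys.argv[2]);s=bot.observe();print(s['t'],s['ee_pos'],s['wrist_force'].round(1))
for nm,C0 in(('top',(449.1,239.5)),('side',(449.6,245.))):
    m=bot.camera_model(nm);p,d=bot.camera(nm);R,k,n=pockets(p,m,C0,z)
    cv2.imwrite(f'pics/{tag}{nm}.png',R[::-1,:,::-1]);g=cv2.cvtColor(R,cv2.COLOR_RGB2GRAY)
    for c in cv2.findContours(((g<150)*255).astype('uint8'),cv2.RETR_LIST,cv2.CHAIN_APPROX_NONE)[0]:
        (x,y),r=cv2.minEnclosingCircle(c)
        if 55<r<80 and cv2.contourArea(c)>7000:
            (x,y),_,_=cv2.fitEllipse(cv2.convexHull(c));e=xy(x,y,C0,k,n)-C0;print(nm,'pocket',np.degrees(np.arctan2(e[1],e[0])).round(1),np.hypot(*e).round(1),round(r/k,1))
a=[cv2.imread(f'pics/{tag}{n}.png')[40:440,40:440] for n in('top','side')];cv2.imwrite(f'pics/{tag}.png',np.hstack(a))
E
python3 meas2.py m1 86
```

```text
6.125 [509.27829904 235.44527981  85.9852358 ] [0.1 0.4 0. ]
side pocket 104.6 59.6 34.6
side pocket -165.5 59.6 34.6
```

View pics/m1.png

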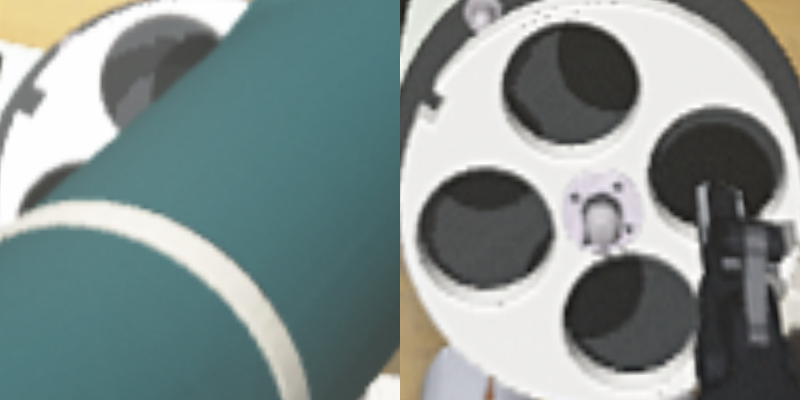

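The side view shows all the pockets plus the pin at the upper left. The notch is now at bearing 149.6°, with about 22–23° left to go. I'll move 20° more and then refine.

>>> {"fn": "drive_tool", "kwargs": {
  "rows": [
    [[255,-0.3,6,0,0.1],[255,-0.3,6,0,0.1],[255,-0.3,6,0,0.1],[255,-0.1,3,0,0.05],[255,0,0,0,0],[255,0,0,0,0]]
  ]
}}

```text
t: 6.98
ee_pos: [503.1, 215.7, 85.3]
tcp_rot: [[0.9, -0.435, -0.0], [-0.435, -0.9, 0.0], [-0.0, 0.0, -1.0]]
wrist_force: [0.3, 0.9, 0.5]
opening: -0.002
finger_force: 0.0
```

```bash
python3 meas2.py m2 86
python3 - <<'E'
from workcell import bot
import cv2
import numpy as np
from h import *
S=np.load('side0.npz')['p'];m=bot.camera_model('side');q,d=bot.camera('side')
g=cv2.cvtColor(S,cv2.COLOR_RGB2GRAY)[306:330,306:330].astype('uint8')
w=(g>110).astype('uint8');n,l,st,ce=cv2.connectedComponentsWithStats(w)
for i in range(1,n):print(st[i],ce[i]+306)
print(g[4:22,4:24])
cv2.imwrite('pics/m2z.png',cv2.resize(q[240:350,225:360],None,fx=5,fy=5,interpolation=cv2.INTER_CUBIC)[:,:,::-1])
for b in(125,126,127,128,129):
    a=np.radians(b);print(b,pix(m,(449.6+101*np.cos(a),245+101*np.sin(a),73)),pix(m,(449.6+101*np.cos(a),245+101*np.sin(a),60)),'notch',pix(m,(449.6+101*np.cos(a),245+101*np.sin(a),86)))
E
```

```text
6.975 [503.13219769 215.71081584  85.32171104] [0.3 0.9 0.5]
side pocket 84.7 59.8 34.7
side pocket 174.6 59.5 34.5
side pocket -95.4 59.1 34.5
[  0   0  22  18 269] [314.92193309 312.96654275]
[  7  12  17  12 102] [323.66666667 325.59803922]
[[229 230 229 229 230 228 229 233 239 238 219 209 215 167  83  58  68  75
   76  73]
 [230 229 230 229 230 232 239 248 243 223 215 218 168  86  62  70  76  74
   75  73]
 [229 229 230 232 238 248 243 223 213 212 215 169  85  64  74  76  75  76
   75  76]
 [229 233 238 248 242 224 215 216 219 164  77  49  64  73  74  75  74  76
   74  79]
 [225 249 243 226 216 218 215 214 196 159 104  67  68  73  74  74  72  76
   76  72]
 [244 229 221 222 218 217 196 180 184 186 187 128  71  68  73  76  73  74
   71  71]
 [223 226 221 223 170 125 160 191 212 205 177 157 104  69  72  75  74  72
   73  67]
 [228 226 166 146 122 119 164 196 213 206 176 166 146  92  69  71  72  75
   68  70]
 [180  82  70 154 134 103 143 177 191 183 144 152 173 111  67  72  71  66
   69 166]
 [ 55  58  84 155 144 113 126 142 151 153 139 157 175 112  65  70  68  84
  170 220]
 [ 70 
[... 444 characters left out ...]
  75  65  52 103 146 205 222 215 215 213 215 215
  213 213]
 [ 71  73  74  77  76  67  74 103 158 233 243 232 224 216 216 212 214 214
  213 214]
 [ 73  81  78  70  69  91 163 254 255 249 244 240 236 233 231 226 223 219
  215 213]]
125 [316.62402782 317.48050692] [316.317825   321.65223185] notch [316.93724855 313.21316955]
126 [317.3956054  317.02028476] [317.08106524 321.19309933] notch [317.71734738 312.75192802]
127 [318.15528576 316.54929093] [317.83256558 320.72320879] notch [318.48538751 312.27990315]
128 [318.90281641 316.06773681] [318.57207642 320.24277039] notch [319.24111351 311.79730755]
129 [319.63795191 315.57583744] [319.29935504 319.75199795] notch [319.98427715 311.30435746]
```

View pics/m2z.png

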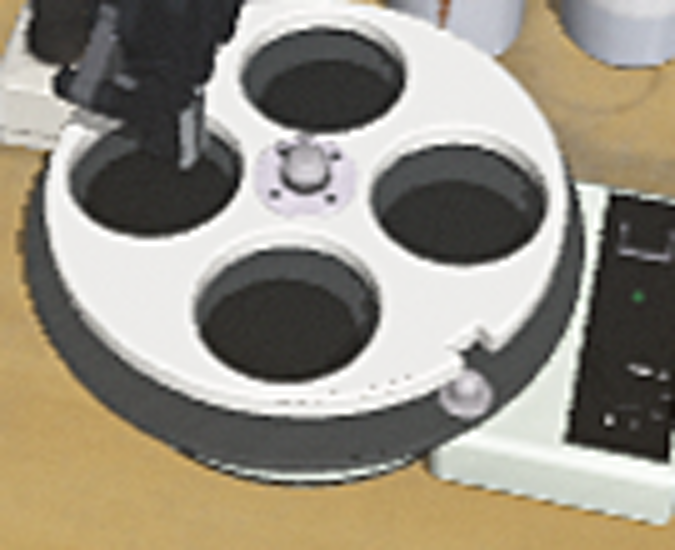

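The notch sits just right of the pin here: notch mouth at picture pixel (475,345), pin at (465,392). The pin's bearing works out at 127.0° and the notch is at 129.6°, so about 2.6° remains.

>>> {"fn": "drive_tool", "kwargs": {
  "rows": [
    [[255,0,2.8,0,0.046],[255,0,0,0,0],[255,0,0,0,0]]
  ]
}}

```text
t: 7.5
ee_pos: [501.9, 213.0, 85.3]
tcp_rot: [[0.879, -0.477, -0.0], [-0.477, -0.879, -0.0], [-0.0, 0.0, -1.0]]
wrist_force: [0.5, -1.0, -0.2]
opening: 0.0
finger_force: 0.0
```

```bash
python3 meas2.py m3 86
```

```text
7.5 [501.93468873 212.99829837  85.28525808] [ 0.5 -1.  -0.2]
side pocket 82.1 59.7 34.6
side pocket 172.0 59.6 34.5
side pocket -97.9 58.8 34.6
```

The notch is at 127.05°, on the pin. Now back off, lift, and move over the web at 307°.

>>> {"fn": "drive_tool", "kwargs": {
  "rows": [
    [[255,0,-6,0,0],[255,0,0,-15,0],[255,0,0,-18,0],[255,7,20,0,0],[255,7,20,0,0],[255,0,0,10,0],[255,0,0,5,0],[255,0,0,0,0]]
  ]
}}

```text
t: 8.6
ee_pos: [497.6, 176.6, 102.7]
tcp_rot: [[0.878, -0.478, -0.001], [-0.478, -0.879, 0.0], [-0.001, 0.001, -1.0]]
wrist_force: [0.1, 0.3, -0.1]
opening: 0.003
finger_force: 0.0
```

```bash
python3 meas2.py m4 86
```

```text
8.6 [497.6136085  176.59388003 102.67551475] [ 0.1  0.3 -0.1]
side pocket 82.1 59.7 34.6
side pocket 172.0 59.7 34.5
side pocket -7.7 59.5 34.6
side pocket -97.9 58.8 34.6
```

View pics/m4.png

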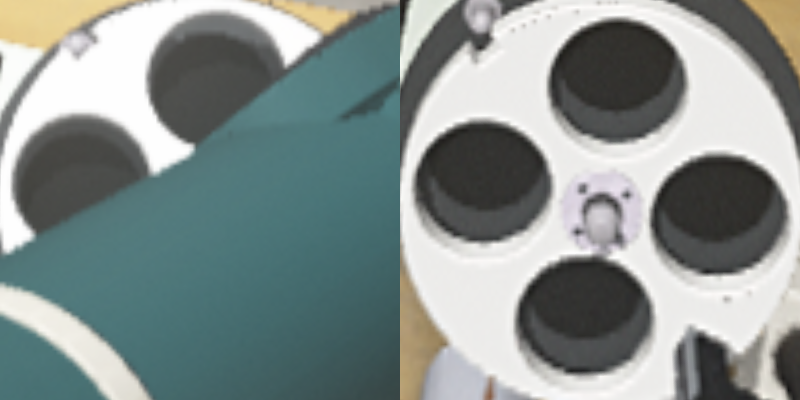

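The carousel did not turn when the finger left. The top view now shows the pin in the notch at (78,43), and in the side view the notch stands right behind the pin at (482,35). Pressing.

>>> {"fn": "drive_tool", "kwargs": {
  "rows": [
    [[255,0,0,3,0],[255,0,0,3,0],[255,0,0,2,0],[255,0,0,2,0],[255,0,0,2,0],[255,0,0,0,0]]
  ]
}}

```text
t: 9.45
ee_pos: [498.2, 176.6, 91.4]
tcp_rot: [[0.878, -0.478, 0.0], [-0.478, -0.878, 0.0], [0.0, -0.0, -1.0]]
wrist_force: [0.0, 0.5, 2.2]
opening: 0.006
finger_force: 1.2
```

>>> {"fn": "drive_tool", "kwargs": {
  "rows": [
    [[255,0,0,2,0],[255,0,0,2,0],[255,0,0,2,0],[255,0,0,1,0],[255,0,0,1,0],[255,0,0,0,0]]
  ]
}}

```text
t: 10.2
ee_pos: [499.2, 177.3, 84.8]
tcp_rot: [[0.878, -0.478, 0.003], [-0.478, -0.878, 0.001], [0.002, -0.003, -1.0]]
wrist_force: [-3.2, 0.4, 26.4]
opening: -0.001
finger_force: 13.2
```

It stopped firmly at tip z 73.8 with 26 N, so it is home. A touch more pressure, then up and away.

>>> {"fn": "drive_tool", "kwargs": {
  "rows": [
    [[255,0,0,1,0],[255,0,0,0,0],[255,0,0,-5,0],[255,0,0,-20,0],[255,0,0,-40,0],[255,0,0,-50,0],[255,0,0,-50,0],[255,0,0,-50,0],[255,0,0,0,0],[255,0,0,0,0]]
  ]
}}

```text
t: 11.45
ee_pos: [497.8, 176.1, 296.7]
tcp_rot: [[0.878, -0.478, -0.001], [-0.478, -0.878, -0.0], [-0.0, 0.001, -1.0]]
wrist_force: [-0.0, -0.1, -0.9]
opening: 0.0
finger_force: 0.0
```

```bash
python3 meas2.py m5 74
python3 - <<'E'
from workcell import bot
import cv2,numpy as np
from h import *
p,d=bot.camera('side');m=bot.camera_model('side')
cv2.imwrite('pics/m5z.png',cv2.resize(p[230:350,215:365],None,fx=5,fy=5,interpolation=cv2.INTER_CUBIC)[:,:,::-1])
# heights of disc from depth vs. start
d0=np.load('side0.npz')['d']
for dd in(d0,d):
    z=[]
    for v in range(240,325,2):
        for u in range(235,342,2):
            if dd[v,u]>0:
                P=m['xyz']+m['attitude']@(dd[v,u]*np.array([(u-m['cx'])/m['fx'],(v-m['cy'])/m['fy'],1]));r=np.hypot(P[0]-449.6,P[1]-243)
                if 25<r<98 and P[2]>68:z.append(P[2])
    print(np.median(z),len(z))
E
```

```text
11.45 [497.75351137 176.06021612 296.72566323] [-0.  -0.1 -0.9]
side pocket 83.1 59.6 34.7
side pocket 173.1 59.8 34.7
side pocket -6.7 59.6 34.5
84.69621125271215 782
72.71012334722161 687
```

View pics/m5z.png

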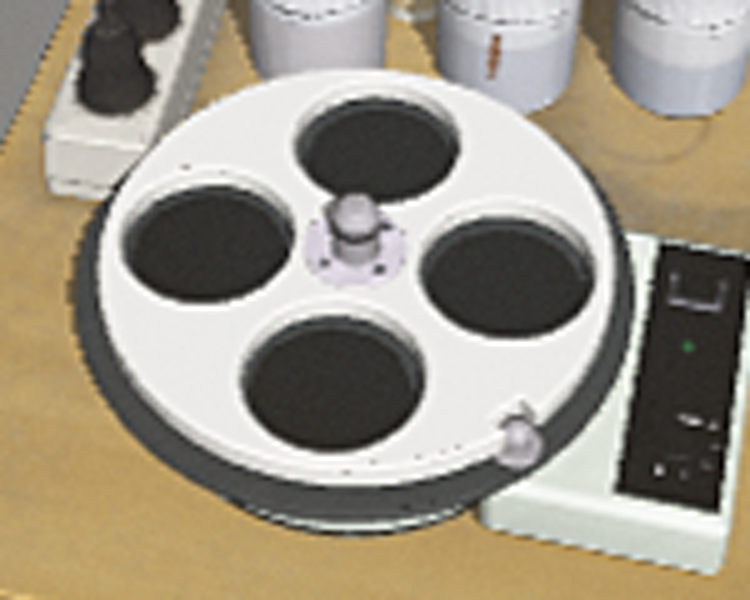

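The pin stands in the notch at (520,435). Depth shows the disc dropped 12.0 mm, so it is fully home, and nothing touches it.

```bash
python3 -c "
from workcell import bot
print(bot.job_done())"
```

```text
the job is handed in; nothing more can be done
None
```

The carousel's notch is over the drive pin and the disc is pressed fully home: depth shows a 12.0 mm drop. The arm is clear above it, and the job was handed in about 11.5 s into the 72 s allowed.

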